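# Set a screw stop past its backlash and seat the block against it

## Task

Use the crank to set the sliding stop on the index line. Because its worn lead screw has slack, first wind the stop back a good 5 mm past the line (away from the brass block), then wind it forward again until its face is on the line. Then push the brass block along its guide against the stop, pressing firmly but gently (about 13 N, never above 20 N) for a moment, and leave it touching the stop, which must still be on the line.

Things in the scene. Friction and masses are not known exactly. Their poses are not given: they have to be found in the camera images.
- bed: fixture fixed to the bench: dark steel plate 120 x 330 x 12 mm. Origin on the bench; x across the plate, y along it (the plate runs from y = -180 to +150 mm), z up. Two guide rails stand 6 mm above the plate's top at x = +-23.5 to +-35.5 mm, y = -95 to +140 mm; the stop and the brass block slide between them along y. At the -y end stands a grey right-angle drive (62 mm square, 58 mm high) with the crank on top
- stop: sliding stop: aluminium carriage 40 x 55 x 31 mm, steel face plate 42 mm wide, 38 mm high at its +y end, moved along the bed's y by the lead screw. Origin at the foot of the face, 12 mm above the bench. A tab at its -x side, flush with the face, points at the index line. A 5 N push shoves it through any slack; with the slack taken up by winding forward, the screw holds it against the block. Never push it by hand
- stop_face (a point): centre of the stop's face (the side towards +y of the bed, which the block meets), 20 mm above the plate
- crank (a joint): angle of the crank, a handwheel of 88 mm diameter on an upright axis on top of the drive, rad. Grows clockwise seen from above, which winds the stop forward (bed +y), 15 mm a turn. Worn: 5 mm (2.1 rad) of slack, so after each reversal it turns that far before the stop follows; at the start it stands anywhere in the slack. Takes 2 to 3 N at the handle. It does not tell the stop's position
- crank_axis (a point): point on the crank's upright axis, level with handle_mid (98.5 mm above the bench)
- handle_mid (a point): middle of the grip of the crank's upright handle: black, 14 mm diameter, 38 mm high (its top 16 mm above this point, the wheel's top 22 mm below it), 35 mm from the crank axis. It turns freely about its own axis, so a gripper can carry it round without turning itself
- line (a point): the index line: a dark scribed line on top of a small steel clip 18 x 20 x 12 mm on the plate, at the -x side of the rails; the point is the line's end nearest the rail, 24 mm above the bench. The line lies along the bed's x; the stop is on the line when its face has the same bed y as this point. It lies 8 to 20 mm behind (-y of) the stop's starting place
- block: the brass doming block, a 42 mm cube with hollows, about 0.6 kg, standing on the plate between the rails (2.5 mm play each side) at the +y side of the stop. Origin at the centre of its underside
- block_mid (a point): centre of the brass block, 21 mm above the plate's top
- tin: black round tin 41 mm across, 24 mm high, on the bench, a bystander; origin under its centre
- tape: rolled tape measure 54 mm across, 16 mm high, on the bench, a bystander; origin under its centre
- driver: screwdriver 170 mm long, 21 mm thick, lying on the bench on the robot's side of the bed, a bystander; origin under its centre
Mind the look-alikes: they are no part of the job. What is shaped like the block but orange or pink is not meant.

How it is judged:
On the way, in this order (a step that is already met when the one before it is completed fails the run):
1. the stop is wound back at least 3 mm past the line (y of line in the frame of stop above 0.003 m and y of block_mid in the frame of stop above 0.026 m), for 0.1 s.
2. the stop's face is wound forward to within 2 mm of the line, the block not yet touching it (y of line in the frame of stop between -0.002 and 0.002 m and y of block_mid in the frame of stop above 0.024 m), for 0.2 s.
3. the block is pressed against the stop with at least 7 N (contact force between block and stop above 7 N), for 0.2 s.
At the end, for the whole second after the job is handed in: the stop's face within 2 mm of the index line, the block standing flat on the plate between the rails with less than 1.5 mm between it and the stop's face, everything at rest (y of line in the frame of stop between -0.002 and 0.002 m and y of block_mid in the frame of stop below 0.0225 m and angle between block's own z axis and vertical below 0.05 rad and height (world z) of block below 0.014 m and linear speed of each of block, stop below 0.005 m/s); the robot touches nothing.
It fails at once if the block is pressed against the stop with more than 22 N (contact force between block and stop above 22 N).
It fails at once if the robot pushes the stop itself (more than 4 N) (contact force between any of the fingers, the arm and stop above 4 N).
It fails at once if the tin, the tape measure or the screwdriver is moved more than 20 mm (distance of any of tin, tape, driver from where it was at the start of the episode above 0.02 m).
It also fails if it takes over 72 s, if anything falls off the work surface, if the arm or the gripper's body presses on something with over 40 N, if the wrist force passes 120 N, or if a joint passes its speed limit or range.

## Robot

A 7-joint arm with a two-finger parallel gripper is mounted at the origin on a cart in front of the work surface, level with it; the furniture and walls round the work are solid. World frame = base frame: x ahead of the robot, y to its left, z up, the work surface at z = 0. Lengths are in m, angles in rad, forces in N, time in s.
With the tool pointing down it reaches from about 0.425 to 0.925 m from the base axis. Payload 6.8 kg.
Tool frame: the origin (TCP) lies on the centre line of the jaws, within the pads' length; the fingertips stand 14 mm ahead of it and the grasp point (between the pads) lies 5 mm behind it (bot.finger_overhang is the distance from the TCP to the fingertips, in m); z points along the fingers, y is the line along which they close (so a half turn about z gives the same grasp; the last joint's range is limited). The gripper opens to 85 mm and grips with 20 to 120 N. Pads are 22 mm wide; open, the fingers measure 114 mm over their backs; the gripper's body (76 mm by 85 mm) begins 54 mm behind the grasp point. The pads swing forward as they close: fully open they stand 13 mm farther back than shut.
Start: joints at [-1.306, 0.477, 0.022, 1.555, -0.011, 1.109, -0.083], TCP at [0.246, 0.629, 0.245] pointing down, gripper open.
Joint ranges: [-2.96, 2.96], [-0.34, 2.1], [-1.41, 1.46], [0.24, 2.44], [-1.37, 4.51], [0.17, 1.92], [-2.96, 2.96]. Speed limits (rad/s): [2.39, 2.39, 3.14, 3.14, 3.14, 3.14, 3.14].

## Interface

Orientations are given as a unit quaternion [w, x, y, z].
In Python, from station import bot gives the robot as it stands.
- The arm moves only by the shell command python3 -m inch 'ROWS' [OPENING] [FORCE]. ROWS is JSON, a list of rows, each a list of 4 numbers: the shift along the tool's x, y, z in m, then the turn about the tool's z in degrees. A call has 1 to 12 rows; each row shifts and turns the commanded pose from where the row before left it, along the tool's axes as they then stand; what a row does not reach is not made up. A row lasts 1/10 s, in which the tool goes at most 50 mm and 8.59 degrees, less where a joint would pass 70% of its speed; a pose out of reach is approached as far as the arm can. A call is refused whole if a number of a shift passes 0.05 or a number of a turn 8.59, either way. A call with a gripper value outside its range is refused whole. OPENING is the finger opening in m, from 0 to 0.0854, set as the call begins (- or left out, the last holds). The fingers move at their own pace and stop on an object; FORCE is the grip in N (left out, the last holds). Time passes only in rows, so rows that do not move let the fingers close. It gives the time, the measured TCP pose, the force, the opening and the grip force at its end, in the units of the state.
- bot.get_obs(): the state, without advancing time (a new reading comes with each control period).
- bot.read_camera(name): name is "scene" or "top" or "wrist"; returns a dict with "color" (400x640x3 uint8, red, green, blue), "mtx" (3x3 intrinsics, pixels), "dist_coeffs" ([k1, k2, p1, p2, k3] as OpenCV has them; the pictures are not rectified), "world_from_camera" (4x4, takes a point from camera to world coordinates); the wrist camera has in their place "hand_eye" (4x4, takes a point from camera to tool coordinates, whose origin is the TCP and whose axes are the flange's). Camera axes: x right, y up, looking along -z (the intrinsics and any distortion apply to the point x, -y, -z); pixel columns grow to the right and rows downward; lengths in m; the calibration is good to about 2 mm. A picture is of the moment at which its call begins: read the wrist's pose just before it. There is no depth.
- bot.hand_in(): hands the job in; it is judged then, once.
The state is a dict: "t": time; "q": joint angles; "joint_vel": joint speeds; "joint_torque": joint torques, N m; "eef_pos": TCP position; "tool_rot": TCP orientation; "contact_force": force on the tool from outside, world axes, zero at the start; "torque": the same for the moment, N m; "gripper_width": opening from 0.0 (shut) to 1.0 (fully open); "grasp_force": force on a finger pad.
Only numpy, scipy, OpenCV 4.12 (cv2) and the standard library are available. Lean on these libraries where they do the work, as an engineer would, in place of code of your own. Each camera call takes 0.05 s, during which the arm holds its last target. There are 200 camera calls.

## Working session

There is one attempt and no reset: what is moved stays moved. The work goes in short steps, Python scripts to look and compute and a shell command to move; the robot and the scene stay as the last step left them, time stands still between calls to the robot, and variables do not carry over. Pictures are saved under pics/ and viewed, at most 10 in all, crops included, and the job is handed in when it is done.

```bash
mkdir -p pics; ls
python3 - <<'E'
from station import bot
import cv2
o=bot.get_obs()
print({k:(o[k]) for k in('t','eef_pos','tool_rot','contact_force','gripper_width')},bot.finger_overhang)
for n in('top','scene'):
    c=bot.read_camera(n);cv2.imwrite(f'pics/{n}0.png',c['color'][:,:,::-1]);print(n,c['mtx'],c['dist_coeffs'],c['world_from_camera'])
E
```

```text
pics
{'t': 0.0, 'eef_pos': array([0.24569224, 0.62810186, 0.24433644]), 'tool_rot': array([-8.53624998e-05,  1.85345447e-01,  9.82673012e-01, -8.99686951e-04]), 'contact_force': array([ 0.64289857, -0.35136559, -0.19431124]), 'gripper_width': 0.9980600203982887} 0.014
top [[377.82763051   0.         322.87484639]
 [  0.         377.82763051 196.22549811]
 [  0.           0.           1.        ]] [-0.04724605  0.          0.          0.          0.        ] [[ 0.0278269   0.98183646 -0.18767746  0.31439467]
 [-0.99944817  0.03073442  0.01259944 -0.17619866]
 [ 0.01813875  0.18722329  0.9821499   0.92109779]
 [ 0.          0.          0.          1.        ]]
scene [[519.73633151   0.         327.61092472]
 [  0.         519.73633151 195.40282868]
 [  0.           0.           1.        ]] [0.02034246 0.         0.         0.         0.        ] [[-0.80330605  0.36326186 -0.47195362  0.0602766 ]
 [-0.59556449 -0.49200108  0.63501014  0.36759657]
 [-0.00152673  0.7911863   0.6115733   0.61961617]
 [ 0.          0.          0.          1.        ]]
```

View pics/top0.png

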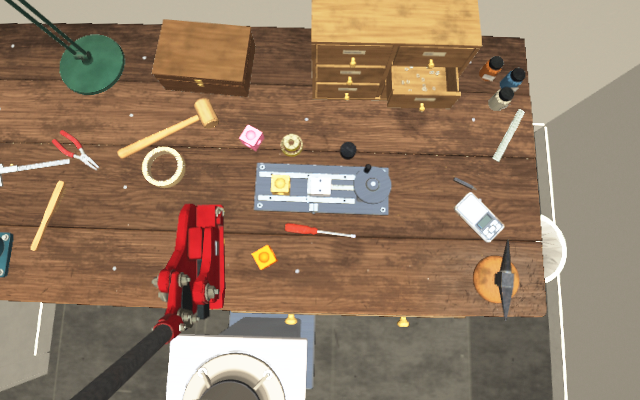

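View pics/scene0.png

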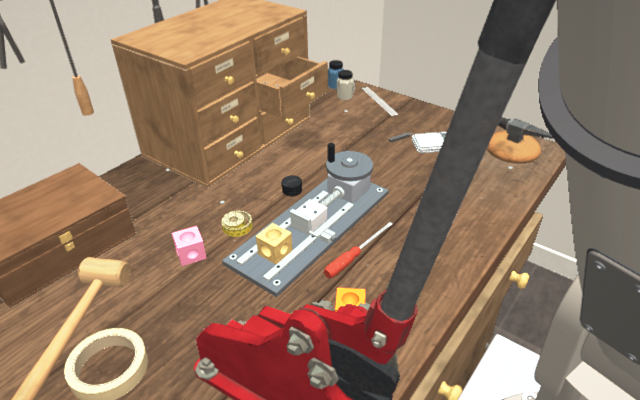

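The top view shows the bed at pixels (255–390, 163–214), with the crank at (373,185), its handle at (368,168), the stop at (319,186) and the clip at (313,207). There are three block-like cubes: (281,184) on the plate between the rails, orange at (264,257) on the bench, and pink at (252,137). The one between the rails fits the description, so I'll enlarge it to confirm.

```bash
cat > h.py <<'E'
import numpy as np,cv2
from station import bot
from scipy.spatial.transform import Rotation as R
def tcp(o=None):
    o=o or bot.get_obs();q=o['tool_rot'];T=np.eye(4)
    T[:3,:3]=R.from_quat([q[1],q[2],q[3],q[0]]).as_matrix();T[:3,3]=o['eef_pos'];return T
def cam(n):
    T=tcp();c=bot.read_camera(n);c['T']=T@c['hand_eye'] if n=='wrist' else c['world_from_camera'];return c
def ray(c,uv,z):
    p=cv2.undistortPoints(np.array([[uv]],float),c['mtx'],c['dist_coeffs'])[0,0]
    d=c['T'][:3,:3]@[p[0],-p[1],-1];o=c['T'][:3,3];return o+d*(z-o[2])/d[2]
def proj(c,P):
    p=np.linalg.inv(c['T'])@np.append(P,1);p=np.array([[p[0],-p[1],-p[2]]])
    return cv2.projectPoints(p,np.zeros(3),np.zeros(3),c['mtx'],c['dist_coeffs'])[0][0,0]
E
python3 - <<'E'
import cv2
a=cv2.imread('pics/top0.png')[155:225,248:398];cv2.imwrite('pics/crop1.png',cv2.resize(a,None,fx=5,fy=5,interpolation=cv2.INTER_CUBIC))
E
```

```text
(no output)
```

View pics/crop1.png

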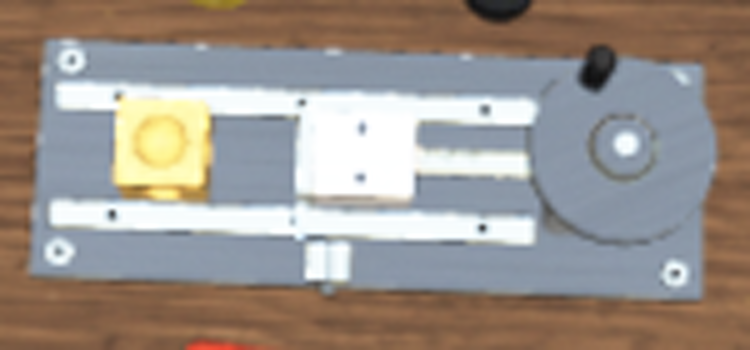

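The crop confirms it: a brass cube with hollows at crop (163,147), standing between the rails. The stop face is at crop x≈299, the index line on the clip at (328,262), the wheel at (622,150) and the handle top at (602,55).

Run:
```python
from h import *
c=cam('top')
r=lambda x,y,z:ray(c,((x+.5)/5-.5+248,(y+.5)/5-.5+155),z)
W=np.array([r(45,40,.012),r(32,273,.012),r(704,65,.012),r(702,298,.012)]);B=np.array([[.06,.15],[-.06,.15],[.06,-.18],[-.06,-.18]])
a=B-B.mean(0);w=W[:,:2]-W[:,:2].mean(0)
th=np.arctan2((a[:,0]*w[:,1]-a[:,1]*w[:,0]).sum(),(a*w).sum())
Rm=np.array([[np.cos(th),-np.sin(th)],[np.sin(th),np.cos(th)]]);t=W[:,:2].mean(0)-Rm@B.mean(0)
print('bed',t,th,np.degrees(th),'\n',(W[:,:2]-t)@Rm-B)
np.savez('bed.npz',t=t,th=th,Rm=Rm)
for n,x,y,z in(('wheel',622,150,.0765),('handletop',602,52,.1145),('blocktop',163,144,.054),('facetop',299,150,.05),('line',328,262,.024),('tin',498,0,.024)):
    p=r(x,y,z);print(n,p,'bed',Rm.T@(p[:2]-t))
T=tcp();print(T)
c=cam('wrist');print(c['hand_eye'],c['mtx']);cv2.imwrite('pics/w0.png',c['color'][:,:,::-1])
```

```text
bed [ 0.50843881 -0.16986386] -0.006331270977501567 -0.36275510596450694 
 [[-0.00128014 -0.00037447]
 [ 0.00141898 -0.00196461]
 [-0.00129675  0.0007563 ]
 [ 0.00115791  0.00158278]]
wheel [ 0.5064922  -0.29907952  0.0765    ] bed [-0.00112847 -0.12922539]
handletop [ 0.54205768 -0.28453483  0.1145    ] bed [ 0.0343442  -0.11445582]
blocktop [ 0.50760205 -0.08627848  0.054     ] bed [-0.00136594  0.08357841]
facetop [ 0.50762557 -0.15009041  0.05      ] bed [-0.00093841  0.01976791]
line [ 0.45873964 -0.1651949   0.024     ] bed [-0.04972773  0.00435422]
tin [ 0.59251205 -0.24495797  0.024     ] bed [ 0.084547   -0.07456031]
[[-9.31326790e-01  3.64184320e-01 -4.36810349e-04  2.45686662e-01]
 [ 3.64184567e-01  9.31325735e-01 -1.40568333e-03  6.28219265e-01]
 [-1.05115111e-04 -1.46823013e-03 -9.99998917e-01  2.44510908e-01]
 [ 0.00000000e+00  0.00000000e+00  0.00000000e+00  1.00000000e+00]]
[[ 6.70727168e-04  9.49348489e-01  3.14224436e-01  8.00144017e-02]
 [ 9.99999768e-01 -5.99926729e-04 -3.22022947e-04  9.52490049e-04]
 [-1.17200360e-04  3.14224579e-01 -9.49348672e-01 -1.28013573e-01]
 [ 0.00000000e+00  0.00000000e+00  0.00000000e+00  1.00000000e+00]] [[308.12246829   0.         320.72484028]
 [  0.         308.12246829 202.87920819]
 [  0.           0.           1.        ]]
```

```bash
python3 -m inch '[[0,0,0,8.59],[0,0,0,8.59],[0,0,0,8.59],[0,0,0,8.59],[0,0,0,8.59],[0,0,0,8.59],[0,0,0,8.59],[0,0,0,8.59],[0,0,0,0.3],[-0.035,0.034,0,0],[-0.035,0.034,0,0],[-0.035,0.034,0,0]]'
python3 -m inch '[[-0.035,0.034,0,0],[-0.035,0.034,0,0],[-0.035,0.034,0,0],[-0.045,0.009,0,0],[-0.045,0.009,0,0],[-0.045,0.009,0,0],[-0.045,0.009,0,0],[-0.045,0.009,0,0],[-0.045,0.009,0,0],[-0.045,0.009,0,0],[-0.045,0.009,0,0],[-0.045,0.009,0,0]]'
python3 -m inch '[[-0.045,0.009,0,0],[-0.045,0,0,0],[-0.045,0,0,0],[-0.045,0,0,0],[-0.045,0,0,0],[-0.045,0,0,0],[-0.02,0,0,0],[0,0,0,0]]'
python3 - <<'E'
from h import *
print(tcp());c=cam('wrist');cv2.imwrite('pics/w1.png',c['color'][:,:,::-1])
E
```

```text
t: 1.4
eef_pos: [0.3479, 0.5218, 0.2452]
tool_rot: [0.0, 0.708, 0.707, 0.0]
contact_force: [1.6, 0.1, -0.2]
gripper_width: 1.0
grasp_force: 0.0
t: 2.6
eef_pos: [0.5268, 0.01, 0.2455]
tool_rot: [0.0, 0.708, 0.706, 0.0]
contact_force: [1.0, 0.0, 0.1]
gripper_width: 1.002
grasp_force: 0.0
t: 3.4
eef_pos: [0.5324, -0.2826, 0.2454]
tool_rot: [0.001, 0.71, 0.704, -0.001]
contact_force: [0.6, -0.0, 0.4]
gripper_width: 1.002
grasp_force: 0.0
[[ 8.84523013e-03  9.99960834e-01 -3.04794722e-04  5.32446798e-01]
 [ 9.99958375e-01 -8.84588979e-03 -2.23554993e-03 -2.82604493e-01]
 [-2.23815855e-03 -2.85008081e-04 -9.99997455e-01  2.45430515e-01]
 [ 0.00000000e+00  0.00000000e+00  0.00000000e+00  1.00000000e+00]]
```

View pics/w1.png

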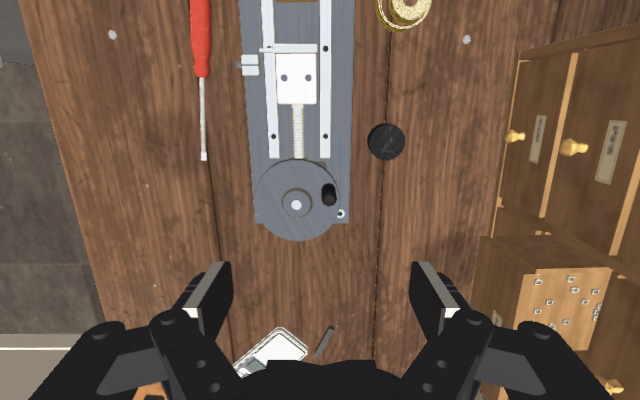

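The wrist view shows the handle at (329,193), the wheel centre at (297,204), the face plate at row ~48, the clip at (250,66) and the tin at (387,141).

Run:
```python
from h import *
b=np.load('bed.npz');c=cam('wrist');im=c['color'];g=im.max(2)
m=(g<45).astype(np.uint8);m[:175]=0;m[215:]=0;m[:,:310]=0;m[:,345:]=0
ys,xs=np.nonzero(m);print('handle',xs.min(),xs.max(),ys.min(),ys.max(),xs.mean(),ys.mean())
def s(n,uv,z):
    p=ray(c,uv,z);print(n,p.round(4),'bed',(b['Rm'].T@(p[:2]-b['t'])).round(4))
s('wheel',(297,199.5),.072);s('hub',(296.5,204),.08)
s('handle mean@mid',(xs.mean(),ys.mean()),.0985)
s('facetop',(290,45),.05);s('facetop-lower',(290,52),.05);s('line',(250,66),.024)
s('plateL',(254.5,222),.012);s('plateR',(348.5,222),.012)
cv2.imwrite('pics/w2.png',cv2.resize(im[20:250,225:365][:,:,::-1],None,fx=3,fy=2.6*1,interpolation=cv2.INTER_CUBIC))
```

```text
handle 321 335 187 208 327.54347826086956 195.2391304347826
wheel [ 0.5097 -0.2945  0.072 ] bed [ 0.0021 -0.1246]
hub [ 0.5097 -0.2967  0.08  ] bed [ 0.0021 -0.1268]
handle mean@mid [ 0.5405 -0.2821  0.0985] bed [ 0.0327 -0.112 ]
facetop [ 0.5058 -0.148   0.05  ] bed [-0.0027  0.0218]
facetop-lower [ 0.5056 -0.154   0.05  ] bed [-0.0029  0.0158]
line [ 0.4611 -0.1634  0.024 ] bed [-0.0474  0.0061]
plateL [ 0.4502 -0.343   0.012 ] bed [-0.0571 -0.1735]
plateR [ 0.5688 -0.3437  0.012 ] bed [ 0.0614 -0.1735]
```

View pics/w2.png

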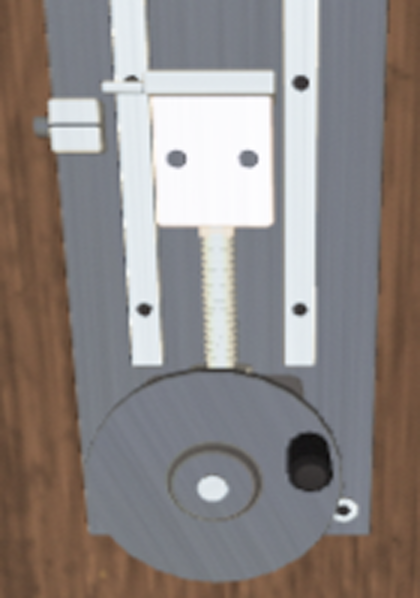

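Run:
```python
from h import *
b=np.load('bed.npz');c=cam('wrist')
def s(n,x,y,z):
    p=ray(c,(225+(x+.5)/3-.5,20+(y+.5)/2.6-.5),z);print(n,p.round(4),'bed',(b['Rm'].T@(p[:2]-b['t'])).round(4))
s('wheel',214,476,.0765);s('hub',212,488,.083);s('handletop',311,473,.1145)
s('facetop',210,70,.05);s('tab .024',120,80,.024);s('line',75,126,.024)
s('plateL',88,534,.012);s('plateR',368,534,.012);s('railL',147,366,.018);s('railR',300,366,.018)
s('railLtop',128,0,.018);s('railRtop',302,0,.018)
```

```text
wheel [ 0.5096 -0.2945  0.0765] bed [ 0.0019 -0.1246]
hub [ 0.5093 -0.2972  0.083 ] bed [ 0.0017 -0.1273]
handletop [ 0.5414 -0.2811  0.1145] bed [ 0.0337 -0.111 ]
facetop [ 0.5105 -0.1474  0.05  ] bed [0.002  0.0224]
tab .024 [ 0.4776 -0.1469  0.024 ] bed [-0.031   0.0228]
line [ 0.461  -0.1636  0.024 ] bed [-0.0475  0.006 ]
plateL [ 0.4501 -0.3452  0.012 ] bed [-0.0573 -0.1757]
plateR [ 0.5681 -0.3457  0.012 ] bed [ 0.0607 -0.1755]
railL [ 0.4801 -0.2619  0.018 ] bed [-0.0277 -0.0923]
railR [ 0.5393 -0.2622  0.018 ] bed [ 0.0315 -0.0921]
railLtop [ 0.481  -0.1176  0.018 ] bed [-0.0277  0.0521]
railRtop [ 0.5401 -0.1179  0.018 ] bed [0.0313 0.0522]
```

```bash
python3 -m inch '[[0.001,0.009,0.02,0],[0,0,0.03,0],[0,0,0.03,0],[0,0,0.03,0],[0,0,0.022,0],[0,0,0.01,0],[0,0,0,0]]'
python3 -m inch '[[0,0,0,0],[0,0,0,0],[0,0,0,0],[0,0,0,0],[0,0,0,0],[0,0,0,0],[0,0,0,0],[0,0,0,0]]' 0 30
python3 - <<'E'
from h import *
print(tcp()[:3,3]);c=cam('wrist');cv2.imwrite('pics/w3.png',c['color'][:,:,::-1])
E
```

```text
t: 4.25
eef_pos: [0.5426, -0.2755, 0.1022]
tool_rot: [-0.001, 0.708, 0.706, -0.0]
contact_force: [-0.4, 0.0, 0.5]
gripper_width: 1.003
grasp_force: 0.0
t: 5.05
eef_pos: [0.5415, -0.2782, 0.1037]
tool_rot: [-0.001, 0.71, 0.704, -0.001]
contact_force: [-5.3, -0.9, 6.7]
gripper_width: 0.141
grasp_force: 28.7
[ 0.54151701 -0.27815239  0.10366537]
```

View pics/w3.png

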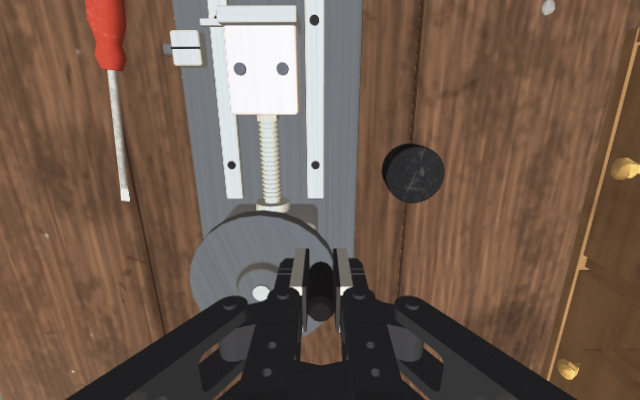

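Gripped: the handle is between the pads at (320,290). The tab at (210,21) and the line at (186,47) stay in view. Next I work out the circle rows.

Run:
```python
import numpy as np
a=np.radians(np.arange(24,24+361,20));x=.035*np.cos(a);y=.035*np.sin(a)
print([[round(u,4),round(v,4),0,0] for u,v in zip(np.diff(y),np.diff(x))])
```

```text
[[np.float64(0.0101), np.float64(-0.0068), 0, 0], [np.float64(0.0071), np.float64(-0.0098), 0, 0], [np.float64(0.0034), np.float64(-0.0117), 0, 0], [np.float64(-0.0008), np.float64(-0.0121), 0, 0], [np.float64(-0.0049), np.float64(-0.0111), 0, 0], [np.float64(-0.0084), np.float64(-0.0087), 0, 0], [np.float64(-0.0109), np.float64(-0.0053), 0, 0], [np.float64(-0.0121), np.float64(-0.0013), 0, 0], [np.float64(-0.0118), np.float64(0.0029), 0, 0], [np.float64(-0.0101), np.float64(0.0068), 0, 0], [np.float64(-0.0071), np.float64(0.0098), 0, 0], [np.float64(-0.0034), np.float64(0.0117), 0, 0], [np.float64(0.0008), np.float64(0.0121), 0, 0], [np.float64(0.0049), np.float64(0.0111), 0, 0], [np.float64(0.0084), np.float64(0.0087), 0, 0], [np.float64(0.0109), np.float64(0.0053), 0, 0], [np.float64(0.0121), np.float64(0.0013), 0, 0], [np.float64(0.0118), np.float64(-0.0029), 0, 0]]
```

```bash
python3 -m inch '[[0.0101,-0.0068,0,0],[0.0071,-0.0098,0,0],[0.0034,-0.0117,0,0]]'
python3 -m inch '[[-0.0008,-0.0121,0,0],[-0.0049,-0.0111,0,0],[-0.0084,-0.0087,0,0]]'
python3 -m inch '[[-0.0109,-0.0053,0,0],[-0.0121,-0.0013,0,0],[-0.0118,0.0029,0,0]]'
```

```text
t: 5.4
eef_pos: [0.5157, -0.2545, 0.1037]
tool_rot: [0.0, 0.709, 0.706, 0.001]
contact_force: [2.9, 1.6, 2.6]
gripper_width: 0.143
grasp_force: 29.9
t: 5.7
eef_pos: [0.4807, -0.2667, 0.1036]
tool_rot: [-0.003, 0.709, 0.706, 0.001]
contact_force: [-3.7, 5.9, 12.1]
gripper_width: 0.144
grasp_force: 31.3
t: 6.0
eef_pos: [0.4766, -0.3047, 0.1037]
tool_rot: [-0.001, 0.71, 0.704, 0.0]
contact_force: [2.5, 4.3, 4.5]
gripper_width: 0.14
grasp_force: 30.4
```

```bash
python3 -m inch '[[-0.0101,0.0068,0,0],[-0.0071,0.0098,0,0],[-0.0034,0.0117,0,0],[0.0008,0.0121,0,0],[0.0049,0.0111,0,0],[0.0084,0.0087,0,0],[0.0109,0.0053,0,0],[0.0121,0.0013,0,0],[0.0118,-0.0029,0,0]]'
python3 -m inch '[[0.0101,-0.0068,0,0],[0.0071,-0.0098,0,0],[0.0034,-0.0117,0,0],[0,0,0,0],[0,0,0,0]]'
python3 - <<'E'
from h import *
c=cam('wrist');t=cam('top')['color'];print(tcp()[:3,3])
a=cv2.resize(c['color'][0:130,130:330],None,fx=4,fy=4,interpolation=cv2.INTER_CUBIC);np.save('s.npy',c['color'])
cv2.imwrite('pics/w4.png',a[:,:,::-1]);cv2.imwrite('pics/t4.png',t[:,:,::-1])
E
```

```text
t: 6.9
eef_pos: [0.5414, -0.2781, 0.1037]
tool_rot: [0.0, 0.71, 0.704, -0.001]
contact_force: [-2.6, -3.4, 4.3]
gripper_width: 0.148
grasp_force: 29.4
t: 7.4
eef_pos: [0.5135, -0.2541, 0.1036]
tool_rot: [-0.002, 0.709, 0.705, 0.001]
contact_force: [-1.4, 5.3, 10.8]
gripper_width: 0.142
grasp_force: 31.1
[ 0.5136412  -0.2541997   0.10362304]
```

View pics/w4.png

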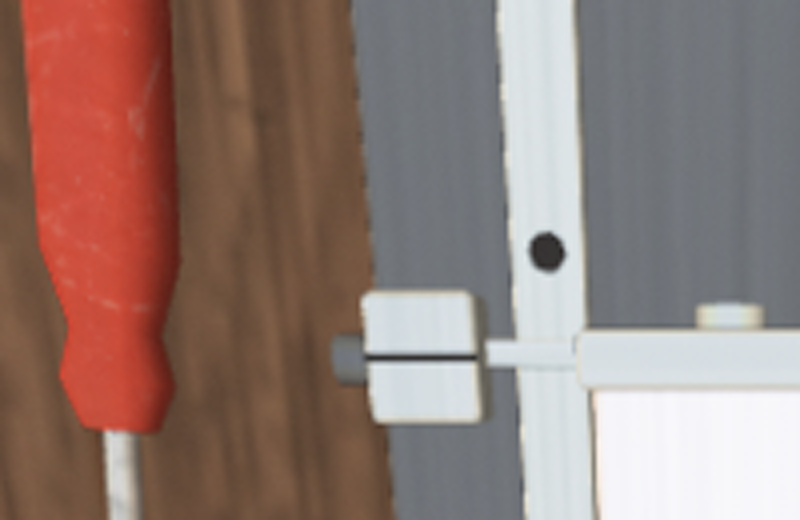

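The tab's front edge is at crop row ~340 and the line at 357 (about 6.5 px/mm), so the face is about 2.6 mm ahead of the line. I wind 220° (about 9.2 mm) further back.

```bash
python3 -m inch '[[-0.0008,-0.0121,0,0],[-0.0049,-0.0111,0,0],[-0.0084,-0.0087,0,0],[-0.0109,-0.0053,0,0],[-0.0121,-0.0013,0,0],[-0.0118,0.0029,0,0],[-0.0101,0.0068,0,0],[-0.0071,0.0098,0,0],[-0.0034,0.0117,0,0],[0.0008,0.0121,0,0],[0.0049,0.0111,0,0]]'
python3 -m inch '[[0,0,0,0],[0,0,0,0]]'
cat > m.py <<'E'
from h import *
def prof(c,name='top'):
    # sample bed-aligned strips at z=.024: clip strip & tab strip, bed y from -25 to +30 mm
    b=np.load('bed.npz');off=np.array([.0028,.0028]) if name=='wrist' else np.zeros(2)
    g=cv2.cvtColor(c['color'],cv2.COLOR_RGB2GRAY);ys=np.arange(-.02,.03,.0005);out=[]
    for xs in (np.arange(-.054,-.044,.001),np.arange(-.0415,-.037,.0005)):
        r=[]
        for y in ys:
            v=[proj(c,[*(b['Rm']@[x,y]+b['t']+off),.024]) for x in xs];v=np.array(v,np.float32)
            r.append(cv2.remap(g,v[:,:1].copy(),v[:,1:].copy(),cv2.INTER_LINEAR).mean())
        out.append(np.array(r))
    return ys,out
E
python3 - <<'E'
from m import *
for n in('wrist','top'):
    c=cam(n);ys,o=prof(c,n);print(n,proj(c,[.461,-.1636,.024]))
    for r in o:print(r.astype(int).tolist())
    cv2.imwrite(f'pics/{n}5.png',c['color'][:,:,::-1])
E
```

```text
t: 8.6
eef_pos: [0.528, -0.3178, 0.1035]
tool_rot: [-0.004, 0.71, 0.705, 0.001]
contact_force: [-10.0, 10.3, 19.3]
gripper_width: 0.139
grasp_force: 32.6
t: 8.8
eef_pos: [0.5289, -0.3169, 0.1036]
tool_rot: [-0.003, 0.709, 0.705, 0.001]
contact_force: [-3.9, 7.5, 14.9]
gripper_width: 0.147
grasp_force: 31.8
wrist [199.79568498 -29.09382325]
[124, 124, 124, 124, 124, 124, 124, 123, 124, 124, 124, 124, 124, 124, 124, 124, 124, 118, 16, 0, 0, 0, 0, 0, 0, 0, 0, 0, 0, 0, 0, 0, 0, 0, 0, 0, 0, 0, 0, 0, 0, 0, 0, 0, 0, 0, 0, 0, 0, 0, 0, 0, 0, 0, 0, 0, 0, 0, 0, 0, 0, 0, 0, 0, 0, 0, 0, 0, 0, 0, 0, 0, 0, 0, 0, 0, 0, 0, 0, 0, 0, 0, 0, 0, 0, 0, 0, 0, 0, 0, 0, 0, 0, 0, 0, 0, 0, 0, 0, 0]
[124, 124, 123, 123, 123, 124, 124, 124, 124, 124, 124, 124, 124, 124, 124, 124, 124, 122, 11, 0, 0, 0, 0, 0, 0, 0, 0, 0, 0, 0, 0, 0, 0, 0, 0, 0, 0, 0, 0, 0, 0, 0, 0, 0, 0, 0, 0, 0, 0, 0, 0, 0, 0, 0, 0, 0, 0, 0, 0, 0, 0, 0, 0, 0, 0, 0, 0, 0, 0, 0, 0, 0, 0, 0, 0, 0, 0, 0, 0, 0, 0, 0, 0, 0, 0, 0, 0, 0, 0, 0, 0, 0, 0, 0, 0, 0, 0, 0, 0, 0]
top [312.56752064 206.05188244]
[194, 194, 194, 194, 194, 194, 194, 194, 194, 194,
[... 251 characters left out ...]
197, 197, 197, 197, 197, 197, 197, 197, 197, 197, 197, 197, 197, 197, 197, 197, 197, 197, 197, 198, 198, 198, 198, 198, 198, 198, 198, 198, 198, 198, 198, 199, 199, 199, 199, 199, 199, 199, 199, 199]
[188, 191, 193, 194, 195, 195, 195, 195, 195, 195, 195, 195, 195, 195, 196, 196, 196, 196, 196, 196, 196, 196, 196, 196, 196, 196, 196, 196, 196, 196, 196, 196, 196, 196, 196, 196, 196, 196, 196, 196, 196, 197, 197, 197, 197, 197, 197, 197, 197, 197, 197, 197, 197, 198, 197, 197, 197, 197, 197, 197, 197, 197, 197, 198, 198, 198, 198, 198, 197, 197, 197, 197, 198, 198, 198, 198, 198, 199, 199, 199, 199, 199, 199, 199, 199, 199, 199, 199, 199, 199, 199, 199, 199, 199, 199, 199, 199, 199, 199, 199]
```

```bash
python3 -m inch '[[-0.0049,-0.0111,0,0],[-0.0008,-0.0121,0,0],[0.0034,-0.0117,0,0],[0.0071,-0.0098,0,0],[0.0101,-0.0068,0,0],[0.0118,-0.0029,0,0],[0.0121,0.0013,0,0],[0.0109,0.0053,0,0],[0.0084,0.0087,0,0],[0,0,0,0],[0,0,0,0]]'
python3 - <<'E'
from m import *
c=cam('wrist');ys,o=prof(c,'wrist');print(proj(c,[.461,-.1636,.024]))
for r in o:print(r.astype(int).tolist())
a=cv2.resize(c['color'][0:130,200:400],None,fx=4,fy=4,interpolation=cv2.INTER_CUBIC);cv2.imwrite('pics/w6.png',a[:,:,::-1])
E
```

```text
t: 10.0
eef_pos: [0.4905, -0.2585, 0.1035]
tool_rot: [-0.003, 0.709, 0.705, 0.001]
contact_force: [-2.7, 8.6, 16.4]
gripper_width: 0.14
grasp_force: 32.0
[271.91953672  79.33147728]
[116, 116, 116, 116, 116, 116, 116, 116, 116, 116, 116, 116, 116, 116, 116, 116, 116, 116, 116, 116, 116, 116, 113, 118, 164, 201, 215, 219, 220, 220, 220, 220, 220, 220, 220, 220, 220, 220, 220, 220, 220, 213, 179, 111, 109, 157, 204, 220, 220, 220, 220, 220, 220, 220, 220, 220, 220, 220, 220, 220, 219, 215, 197, 147, 113, 116, 116, 116, 116, 116, 116, 116, 116, 116, 116, 116, 116, 116, 117, 116, 116, 116, 116, 116, 116, 116, 117, 116, 116, 116, 116, 117, 117, 117, 116, 116, 117, 117, 116, 117]
[114, 114, 114, 114, 114, 114, 114, 115, 115, 115, 115, 115, 115, 115, 115, 115, 115, 115, 115, 116, 116, 116, 116, 116, 115, 115, 113, 129, 163, 189, 192, 193, 194, 193, 187, 169, 133, 118, 114, 114, 114, 113, 114, 113, 112, 113, 113, 113, 113, 113, 113, 112, 112, 112, 112, 113, 113, 113, 113, 114, 114, 115, 115, 115, 115, 115, 115, 116, 116, 116, 116, 116, 116, 116, 116, 117, 117, 117, 117, 117, 117, 117, 117, 117, 117, 117, 117, 117, 118, 117, 117, 117, 117, 117, 116, 116, 116, 116, 116, 115]
```

View pics/w6.png

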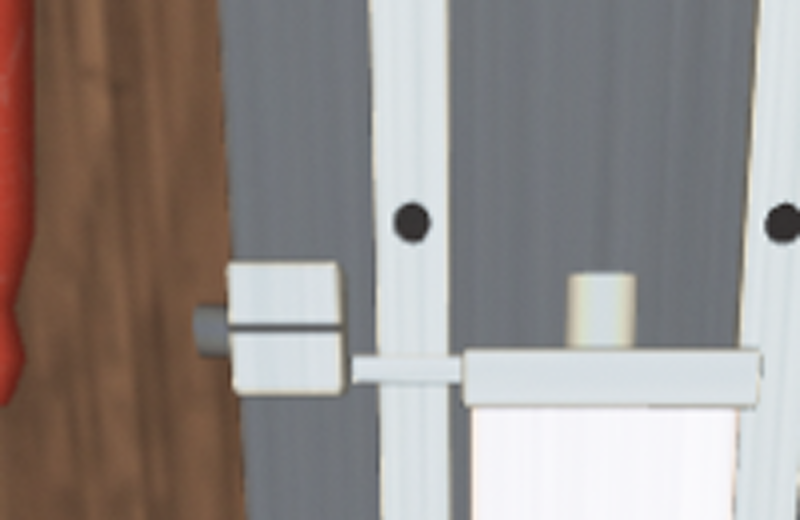

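The tab is 4.0 mm behind the line, so step 1 is met and the slack is taken up. I wind 96° further forward.

```bash
python3 -m inch '[[0.0049,0.0111,0,0],[0.0008,0.0121,0,0],[-0.0034,0.0117,0,0],[-0.0071,0.0098,0,0],[-0.004,0.003,0,0],[-0.0039,0.0027,0,0],[0,0,0,0],[0,0,0,0]]'
cat >> m.py <<'E'
def gap(n):
    c=cam(n);ys,(l,t)=prof(c,n);y=ys*1000
    w=np.clip(170-l,0,None);ok=(l>170).nonzero()[0];w[:ok[0]]=0;w[ok[-1]:]=0
    line=(w*y).sum()/w.sum();th=(t.max()+t.min())/2;k=(t>th).nonzero()[0];i=k[-1]
    edge=y[i]+.5*(t[i]-th)/(t[i]-t[i+1]);print(n,'line',line.round(2),'tab',y[k[0]],edge.round(2),'face-line',(edge-line).round(2))
E
python3 -c "
from m import *
gap('wrist')"
```

```text
t: 10.85
eef_pos: [0.5405, -0.2755, 0.1036]
tool_rot: [-0.0, 0.71, 0.704, -0.0]
contact_force: [-0.7, -2.8, 8.0]
gripper_width: 0.148
grasp_force: 30.0
wrist line 1.78 tab -1.499999999999984 1.63 face-line -0.14
```

```bash
python3 -m inch '[[0,0,0,0],[0,0,0,0],[0,0,0,0],[0,0,0,0],[0,0,0,0],[0,0,-0.02,0],[0,0,-0.04,0],[0,0,-0.04,0],[0.02,0,-0.02,0],[0.04,-0.01,0,0],[0,0,0,0],[0,0,0,0]]' 0.05
python3 - <<'E'
from m import *
gap('wrist');gap('top')
c=cam('wrist');T=tcp();print(T[:3,3])
h=cv2.cvtColor(c['color'],cv2.COLOR_RGB2HSV);m=cv2.inRange(h,(15,90,80),(32,255,255))
n,_,s,ce=cv2.connectedComponentsWithStats(m);print([(s[i].tolist()) for i in range(1,n) if s[i,4]>150])
cv2.imwrite('pics/w7.png',c['color'][:,:,::-1])
E
```

```text
t: 12.1
eef_pos: [0.5322, -0.2139, 0.2233]
tool_rot: [-0.0, 0.709, 0.706, 0.0]
contact_force: [-0.3, 0.1, -0.6]
gripper_width: 0.585
grasp_force: 0.0
wrist line 1.99 tab -1.9999999999999845 2.35 face-line 0.36
top line nan tab -5.999999999999988 11.19 face-line nan
[ 0.53193492 -0.21619929  0.22315187]
[[66, 0, 65, 43, 1329], [269, 14, 49, 57, 2682], [376, 42, 41, 56, 299], [389, 50, 24, 41, 169], [488, 118, 49, 190, 800], [539, 135, 42, 154, 1107], [559, 224, 31, 24, 425], [609, 256, 31, 93, 778], [538, 353, 74, 47, 1754]]m.py:16: RuntimeWarning: invalid value encountered in scalar divide
  line=(w*y).sum()/w.sum();th=(t.max()+t.min())/2;k=(t>th).nonzero()[0];i=k[-1]
```

View pics/w7.png

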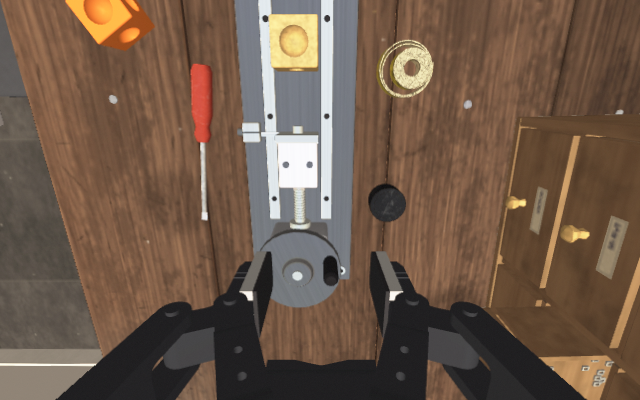

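The tab and line coincide (face − line ≈ 0–0.4 mm) and the handle is free. The block top centre is at about (294,42). I go behind it at +y with the fingers shut.

```bash
python3 -m inch '[[0.04,-0.005,0,0],[0.04,-0.005,0,0],[0.04,-0.006,0,0],[0.04,-0.006,0,0],[0.04,0,0,0],[0,0,0,0],[0,0,0.04,0],[0,0,0.04,0],[0,0,0.04,0],[0,0,0.03,0],[0,0,0.01,0],[0,0,0,0]]' 0
python3 - <<'E'
from h import *
c=cam('top');T=tcp();print(T[:3,3],bot.get_obs()['gripper_width'])
h=cv2.cvtColor(c['color'],cv2.COLOR_RGB2HSV);m=cv2.inRange(h,(15,90,80),(32,255,255))
n,_,s,ce=cv2.connectedComponentsWithStats(m);print([(s[i].tolist()) for i in range(1,n) if s[i,4]>30 and 250<s[i,0]<340 and 140<s[i,1]<220])
E
```

```text
t: 13.45
eef_pos: [0.511, -0.0163, 0.0623]
tool_rot: [-0.0, 0.71, 0.704, -0.001]
contact_force: [-0.6, -0.7, 0.1]
gripper_width: -0.001
grasp_force: 0.0
[ 0.51187426 -0.0160864   0.06353737] -0.002706527400846902
[[274, 178, 13, 11, 99], [271, 178, 19, 17, 82]]
```

```bash
python3 -m inch '[[0,0,0.015,0],[0,0,0.012,0],[-0.01,0,0,0],[-0.01,0,0,0],[-0.005,0,0,0],[-0.005,0,0,0],[-0.005,0,0,0],[-0.005,0,0,0],[-0.005,0,0,0]]'
python3 -m inch '[[-0.005,0,0,0],[-0.005,0,0,0],[-0.005,0,0,0],[-0.005,0,0,0],[-0.004,0,0,0]]'
python3 -m inch '[[-0.003,0,0,0],[-0.003,0,0,0],[-0.002,0,0,0],[0,0,0,0]]'
```

```text
t: 14.4
eef_pos: [0.5116, -0.0574, 0.0366]
tool_rot: [-0.001, 0.709, 0.705, 0.001]
contact_force: [-0.4, 9.2, 5.5]
gripper_width: 0.001
grasp_force: 4.7
t: 14.9
eef_pos: [0.5117, -0.0811, 0.0366]
tool_rot: [-0.001, 0.708, 0.706, 0.001]
contact_force: [0.7, 7.8, 4.1]
gripper_width: -0.001
grasp_force: 4.5
t: 15.3
eef_pos: [0.5116, -0.0894, 0.0366]
tool_rot: [-0.001, 0.709, 0.706, 0.001]
contact_force: [0.0, 7.5, 4.6]
gripper_width: 0.001
grasp_force: 3.7
```

```bash
python3 -m inch '[[-0.003,0,0,0],[-0.003,0,0,0],[-0.003,0,0,0],[-0.002,0,0,0],[-0.002,0,0,0]]'
python3 -m inch '[[-0.001,0,0,0],[-0.001,0,0,0]]'
python3 -c "
from m import *
gap('top');print(bot.get_obs()['contact_force'])"
```

```text
t: 15.8
eef_pos: [0.5116, -0.1017, 0.0366]
tool_rot: [-0.001, 0.708, 0.706, 0.001]
contact_force: [0.6, 10.0, 5.3]
gripper_width: 0.005
grasp_force: 4.8
t: 16.0
eef_pos: [0.5116, -0.1036, 0.0366]
tool_rot: [-0.001, 0.708, 0.706, 0.001]
contact_force: [0.8, 10.4, 5.7]
gripper_width: -0.003
grasp_force: 4.8
top line nan tab -4.999999999999987 5.34 face-line nan
[-0.19293943  9.15555594  5.13434409]m.py:16: RuntimeWarning: invalid value encountered in scalar divide
  line=(w*y).sum()/w.sum();th=(t.max()+t.min())/2;k=(t>th).nonzero()[0];i=k[-1]
```

```bash
for i in 1 2 3; do python3 -m inch '[[-0.001,0,0,0],[-0.0005,0,0,0]]' | grep -E "eef|contact"; done
```

```text
eef_pos: [0.5116, -0.1051, 0.0366]
contact_force: [-0.1, 9.7, 5.3]
eef_pos: [0.5116, -0.1066, 0.0366]
contact_force: [0.4, 9.5, 5.0]
eef_pos: [0.5116, -0.1081, 0.0366]
contact_force: [0.5, 9.0, 6.0]
```

```bash
python3 -m inch '[[-0.0007,0,0,0],[-0.0007,0,0,0]]' | grep -E "eef|contact"
python3 -m inch '[[-0.0005,0,0,0],[-0.0005,0,0,0]]' | grep -E "eef|contact"
```

```text
eef_pos: [0.5116, -0.1094, 0.0366]
contact_force: [0.6, 9.6, 6.6]
eef_pos: [0.5116, -0.1104, 0.0366]
contact_force: [0.7, 9.3, 4.9]
```

```bash
python3 -m inch '[[-0.0005,0,0,0],[-0.0005,0,0,0]]' | grep -E "eef|contact"
python3 -m inch '[[-0.0003,0,0,0],[0,0,0,0]]' | grep -E "eef|contact"
```

```text
eef_pos: [0.5115, -0.1114, 0.0366]
contact_force: [-0.8, 10.2, 5.5]
eef_pos: [0.5116, -0.1118, 0.0366]
contact_force: [-0.1, 9.5, 6.7]
```

```bash
python3 -m inch '[[-0.0005,0,0,0],[-0.0005,0,0,0]]' | grep -E "eef|contact"
python3 -m inch '[[-0.0003,0,0,0],[0,0,0,0]]' | grep -E "eef|contact"
python3 - <<'E'
from h import *
c=cam('top');cv2.imwrite('pics/t8.png',cv2.resize(c['color'][160:220,260:360],None,fx=8,fy=8,interpolation=cv2.INTER_CUBIC)[:,:,::-1])
E
```

```text
eef_pos: [0.5116, -0.1124, 0.0366]
contact_force: [-1.4, 9.9, 6.2]
eef_pos: [0.5115, -0.1129, 0.0366]
contact_force: [-0.2, 9.9, 4.7]
```

View pics/t8.png

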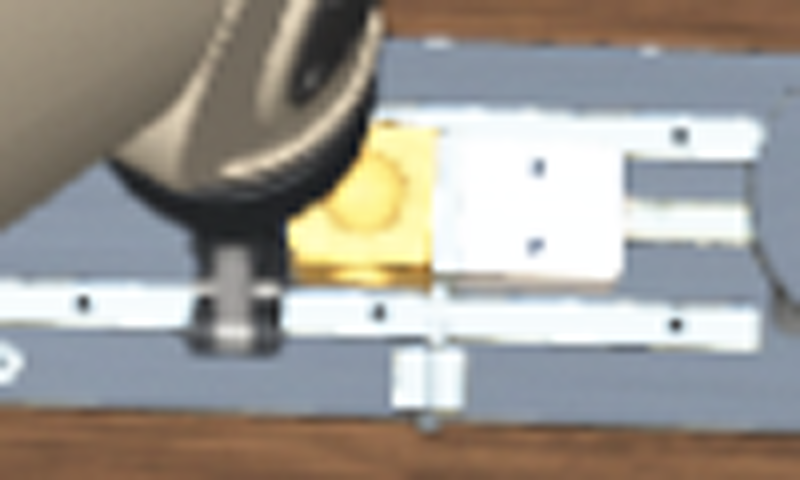

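The top view shows the block (435, right edge) essentially at the stop's face (438), and the tab still in line with the clip's line (430,385). I continue in fine steps until the force rises.

```bash
python3 -m inch '[[-0.0004,0,0,0],[0,0,0,0]]' | grep -E "eef|contact"
python3 -m inch '[[-0.0004,0,0,0],[0,0,0,0]]' | grep -E "eef|contact"
```

```text
eef_pos: [0.5116, -0.1129, 0.0366]
contact_force: [-0.1, 10.9, 6.1]
eef_pos: [0.5115, -0.1129, 0.0366]
contact_force: [-0.3, 11.7, 6.5]
```

```bash
python3 -m inch '[[-0.0004,0,0,0],[0,0,0,0]]' | grep -E "eef|contact"
python3 -m inch '[[-0.0004,0,0,0],[0,0,0,0]]' | grep -E "eef|contact"
```

```text
eef_pos: [0.5115, -0.1129, 0.0366]
contact_force: [-1.3, 12.4, 7.3]
eef_pos: [0.5115, -0.1129, 0.0366]
contact_force: [-0.9, 14.5, 8.1]
```

```bash
python3 -m inch '[[-0.0005,0,0,0],[-0.0005,0,0,0]]' | grep -E "eef|contact"
python3 -m inch '[[-0.0004,0,0,0],[0,0,0,0]]' | grep -E "eef|contact"
```

```text
eef_pos: [0.5115, -0.1129, 0.0366]
contact_force: [-1.5, 17.0, 10.1]
eef_pos: [0.5115, -0.1129, 0.0366]
contact_force: [-1.1, 17.3, 9.1]
```

```bash
python3 -m inch '[[-0.0004,0,0,0],[0,0,0,0]]' | grep -E "eef|contact"
python3 -m inch '[[0,0,0,0],[0,0,0,0]]' | grep -E "eef|contact"
```

```text
eef_pos: [0.5115, -0.113, 0.0366]
contact_force: [-0.9, 18.7, 10.4]
eef_pos: [0.5115, -0.113, 0.0366]
contact_force: [-1.2, 18.1, 10.7]
```

```bash
python3 -m inch '[[-0.0005,0,0,0],[-0.0005,0,0,0],[0,0,0,0]]' | grep -E "eef|contact"
python3 -m inch '[[-0.0005,0,0,0],[0,0,0,0]]' | grep -E "eef|contact"
```

```text
eef_pos: [0.5115, -0.113, 0.0366]
contact_force: [-2.1, 19.8, 11.5]
eef_pos: [0.5115, -0.113, 0.0366]
contact_force: [-2.1, 22.8, 12.2]
```

```bash
python3 -m inch '[[-0.0005,0,0,0],[0,0,0,0]]' | grep -E "eef|contact"
python3 -m inch '[[0,0,0,0],[0,0,0,0],[0,0,0,0]]' | grep -E "eef|contact"
```

```text
eef_pos: [0.5115, -0.113, 0.0366]
contact_force: [-1.5, 23.4, 13.0]
eef_pos: [0.5115, -0.113, 0.0366]
contact_force: [-1.5, 23.4, 12.5]
```

```bash
python3 -m inch '[[-0.0005,0,0,0],[-0.0003,0,0,0],[0,0,0,0],[0,0,0,0],[0,0,0,0],[0,0,0,0]]' | grep -E "eef|contact"
```

```text
eef_pos: [0.5115, -0.113, 0.0366]
contact_force: [-2.0, 25.6, 13.8]
```

```bash
python3 -m inch '[[0.002,0,0,0],[0.002,0,0,0],[0.002,0,0,0],[0.003,0,0,0],[0.006,0,0,0],[0.01,0,0,0],[0.01,0,0,0],[0,0,-0.03,0],[0,0,-0.04,0],[0,0,-0.05,0],[0,0,-0.04,0],[0,0,0,0]]'
python3 -m inch '[[-0.04,0,0,0],[-0.04,0,0,0],[-0.04,0,0,0],[-0.01,0,0,0],[0,0,0,0],[0,0,0,0],[0,0,0,0]]'
python3 - <<'E'
from m import *
gap('wrist');c=cam('wrist');b=np.load('bed.npz');g=cv2.cvtColor(c['color'],cv2.COLOR_RGB2GRAY)
h=cv2.cvtColor(c['color'],cv2.COLOR_RGB2HSV);m=cv2.inRange(h,(15,90,80),(32,255,255))
n,_,s,ce=cv2.connectedComponentsWithStats(m);print([s[i].tolist() for i in range(1,n) if s[i,4]>500])
# column profile along bed y at face-top height: brass saturation vs steel
for x in(-.012,0,.012):
    r=[]
    for y in np.arange(-.006,.016,.001):
        p=proj(c,[*(b['Rm']@[x,y]+b['t']+.0028),.05]).round().astype(int);r.append((int(h[p[1],p[0],1]),int(g[p[1],p[0]])))
    print(r)
print(tcp()[:3,3],bot.get_obs()['contact_force'])
E
```

```text
t: 22.3
eef_pos: [0.5142, -0.0876, 0.2014]
tool_rot: [0.003, 0.709, 0.705, 0.004]
contact_force: [0.8, 0.4, -1.1]
gripper_width: -0.004
grasp_force: 0.0
t: 23.0
eef_pos: [0.5104, -0.2154, 0.1958]
tool_rot: [-0.001, 0.708, 0.706, 0.0]
contact_force: [0.4, -0.4, -1.0]
gripper_width: -0.0
grasp_force: 0.0
wrist line 2.16 tab -1.499999999999984 1.95 face-line -0.21
[[74, 0, 64, 37, 1114], [294, 87, 51, 52, 2521], [508, 120, 69, 240, 1060], [580, 140, 57, 167, 1394], [578, 385, 62, 15, 641]]
[(7, 219), (9, 224), (12, 226), (12, 224), (13, 223), (12, 223), (12, 225), (10, 212), (106, 195), (114, 214), (107, 217), (103, 221), (106, 220), (106, 219), (107, 219), (107, 218), (109, 216), (110, 212), (109, 215), (109, 213), (109, 209), (108, 214)]
[(2, 236), (10, 226), (11, 226), (12, 224), (12, 224), (12, 224), (12, 224), (20, 213), (118, 194), (113, 211), (110, 213), (111, 211), (110, 211), (110, 210), (109, 212), (106, 217), (117, 196), (139, 148), (139, 164), (137, 189), (136, 195), (132, 199)]
[(5, 216), (11, 225), (11, 226), (12, 224), (12, 223), (13, 223), (12, 224), (24, 216), (113, 206), (108, 220), (107, 219), (106, 220), (106, 220), (108, 214), (106, 217), (107, 218), (109, 213), (110, 211), (110, 210), (110, 209), (110, 211), (110, 216)]
[ 0.51043873 -0.21586329  0.19606793] [ 0.7505035   0.17103412 -0.26610169]
```

The block sits flush with the stop and the stop is on the line (−0.2 mm). The finger's down-drag (Fz) leaves the contact force uncertain, somewhere between 8 and 16 N. I'll press once more with the drag relieved, keeping the total push below 20 N.

```bash
python3 -m inch '[[0.04,0,0,0],[0.04,0,0,0],[0.04,0,0,0],[0.01,0,0,0],[0,0,0,0],[0,0,0.05,0],[0,0,0.05,0],[0,0,0.03,0],[0,0,0.02,0],[0,0,0.01,0],[0,0,0,0],[0,0,0,0]]'
```

```text
t: 24.3
eef_pos: [0.5116, -0.0885, 0.0371]
tool_rot: [0.001, 0.71, 0.704, 0.0]
contact_force: [0.1, -0.3, 0.4]
gripper_width: -0.002
grasp_force: 0.0
```

```bash
python3 -m inch '[[-0.008,0,0,0],[-0.008,0,0,0],[-0.004,0,0,0],[-0.002,0,0,0],[-0.001,0,0,0],[0,0,0,0]]' | grep -E "eef|contact"
python3 -m inch '[[-0.001,0,0,0],[-0.0005,0,0,0],[0,0,0,0]]' | grep -E "eef|contact"
```

```text
eef_pos: [0.5108, -0.1106, 0.0363]
contact_force: [0.5, 0.1, -1.4]
eef_pos: [0.5108, -0.1121, 0.0363]
contact_force: [-0.6, 0.3, 1.0]
```

```bash
python3 -m inch '[[-0.001,0,0,0],[-0.0005,0,0,0],[0,0,0,0]]' | grep -E "eef|contact"
```

```text
eef_pos: [0.5108, -0.1129, 0.0363]
contact_force: [0.4, 3.7, 0.9]
```

```bash
python3 -m inch '[[-0.001,0,0,0],[-0.001,0,0,0],[0,0,0,0]]' | grep -E "eef|contact"
python3 -m inch '[[-0.0007,0,0,0],[-0.0005,0,0,0],[0,0,0,0]]' | grep -E "eef|contact"
```

```text
eef_pos: [0.5108, -0.1129, 0.0362]
contact_force: [-1.2, 8.8, 4.8]
eef_pos: [0.5108, -0.1129, 0.0363]
contact_force: [-0.7, 11.4, 5.1]
```

```bash
python3 -m inch '[[0,0,-0.0005,0],[0,0,-0.0005,0],[0,0,0,0]]' | grep -E "eef|contact"
python3 -m inch '[[-0.001,0,-0.0003,0],[-0.0005,0,0,0],[0,0,0,0]]' | grep -E "eef|contact"
```

```text
eef_pos: [0.5106, -0.113, 0.0365]
contact_force: [1.7, 11.0, -5.2]
eef_pos: [0.5106, -0.1131, 0.0366]
contact_force: [2.5, 14.3, -5.7]
```

```bash
python3 -m inch '[[0,0,0.0004,0],[0,0,0,0]]' | grep -E "eef|contact"
python3 -m inch '[[-0.0008,0,0.0001,0],[-0.0005,0,0,0],[0,0,0,0]]' | grep -E "eef|contact"
```

```text
eef_pos: [0.5107, -0.1131, 0.0364]
contact_force: [0.8, 13.8, -3.3]
eef_pos: [0.5107, -0.1131, 0.0364]
contact_force: [-0.2, 17.2, 1.1]
```

The push is 17 N with about 1 N of vertical drag, so the contact is about 11–17 N. I hold briefly and then retreat.

```bash
python3 -m inch '[[0,0,0,0],[0,0,0,0],[0,0,0,0]]' | grep -E "eef|contact"
python3 -m inch '[[0.002,0,0,0],[0.002,0,0,0],[0.002,0,0,0],[0.003,0,0,0],[0.006,0,0,0],[0.01,0,0,0],[0.01,0,0,0],[0,0,-0.03,0],[0,0,-0.04,0],[0,0,-0.05,0],[0,0,-0.04,0],[0,0,0,0]]'|grep eef
python3 -m inch '[[-0.04,0,0,0],[-0.04,0,0,0],[-0.04,0,0,0],[-0.01,0,0,0],[0,0,0,0],[0,0,0,0],[0,0,0,0]]'
python3 - <<'E'
from m import *
gap('wrist');c=cam('wrist');b=np.load('bed.npz')
h=cv2.cvtColor(c['color'],cv2.COLOR_RGB2HSV)
for x in(-.012,.012):
    print([int(h[p[1],p[0],1]) for p in (proj(c,[*(b['Rm']@[x,y]+b['t']+.0028),.05]).round().astype(int) for y in np.arange(-.003,.012,.0007))])
E
```

```text
eef_pos: [0.5107, -0.1131, 0.0364]
contact_force: [0.9, 18.2, -0.0]
eef_pos: [0.5143, -0.0845, 0.2023]
t: 29.4
eef_pos: [0.5105, -0.2124, 0.1966]
tool_rot: [-0.001, 0.708, 0.706, 0.0]
contact_force: [0.2, 0.5, -0.6]
gripper_width: 0.003
grasp_force: 0.0
wrist line 1.99 tab -1.499999999999984 1.71 face-line -0.27
[12, 12, 12, 11, 12, 8, 42, 42, 118, 107, 106, 105, 105, 108, 107, 107, 107, 107, 108, 109, 111, 108]
[12, 12, 12, 12, 12, 7, 7, 51, 114, 108, 107, 106, 106, 108, 110, 108, 107, 107, 109, 109, 110, 111]
```

The stop is on the line, the block is touching it and the arm is clear, so I hand in.

```bash
python3 -c "
from station import bot
print(bot.hand_in())"
```

```text
the job is handed in; nothing more can be done
None
```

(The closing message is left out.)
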